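# Focus the inspection camera and hold the tube in its view

### The job

First turn the focus knob on top of the inspection camera until its white pointer line meets the red index mark. Then lift the tube with the red label out of the yellow rack, keeping it upright, and hold it still and upright in front of the lens: straight above the white target on the camera's foot plate, the middle of the tube level with the lens. Finish while holding it there in the air, and leave the plain tube, the tape roll and the screw lid alone.

Things in the scene. Friction and masses are not known exactly. Their poses are not given: they have to be found in the camera images.
- inspection_camera: Fixed, white head on a column. Origin under its grey foot plate, z up; lens looks along own +y. Foot plate 90 mm (x) by 255 (y -65 to 190), 12 thick; white target printed on it at y = 145, under the focus point. Head 80 (x) by 100 (y -60 to 40), z 85 to 145 mm. Lens barrel radius 22 to 26, to y = 75, axis at x = 0, z = 115. Knob axis vertical through x = 0, y = -10
- lens_glass (a point): centre of the green glass at the front of the lens, 115 mm above the table
- focus_point (a point): the spot in free air where the middle of the tube must be: 70 mm straight out from the lens glass on the lens axis, 115 mm above the table, right above the white target; axes as the camera's
- focus_knob (a joint): angle (rad) of the black knob on the head. 0: pointer along the camera's own -x; grows clockwise from above (at pi/2 towards the lens, +y). Range -0.3 to 2.4; friction 0.04 N m, stays where left. Disc radius 27 mm, 145 to 153 mm above the table; on it an upright bar grip 50 mm long (along the pointer), 12 thick, top at 175 mm
- knob_grip (a point): point on the knob axis, 9 mm below the top of the bar grip, 166 mm above the table; own -x is the pointer's direction
- knob_pointer (a point): point in the direction of the white pointer line, 30 mm from the knob axis; the line runs along one half of the top of the bar and down its end
- index_mark (a joint): angle of the silver index collar under the knob (rad), same zero and sense as focus_knob; the knob is on the mark when both read the same. Set beforehand, cannot be touched
- mark_tip (a point): inner part of the small red index mark on the collar, 30 mm from the knob axis, same height as knob_pointer
- tube_rack: yellow tube rack, fixed, 69 (x) by 160 (y) by 64 mm high, origin at the centre of its underside; 2 by 6 holes of 18 mm
- red_tube: closed conical tube, blue screw cap, in an end hole of the rack, with a red label round the body (72 to 88 mm up) and a red disc on the cap. 119 mm tall, body 16 mm across, cap 22 mm across from 106 to 119 mm up; about 22 g. Origin at its lower tip, z along the tube; starts 4 mm above the table, may lean a degree or two
- tube_middle (a point): point on the axis of the red-labelled tube, 55 mm above its lower tip
- plain_tube: the same kind of tube without red marks, in the hole at the other end of the rack (they change places); leave alone. Origin at its lower tip
- tape_roll: white tape roll lying flat, 76 mm across, 19 mm high; leave alone. Origin at the centre of its underside
- screw_lid: white screw lid lying, 56 mm across, 15 mm high; leave alone. Origin at the centre of its underside
There are look-alikes about, which are no part of the job. Leave any turquoise look-alike of the red_tube alone.

How it is judged (in metres and radians):
On the way, in this order (a step that is already met when the one before it is completed fails the run):
1. the knob's pointer is on the red index mark, the tube still in the rack (horizontal distance between knob_pointer and mark_tip below 0.0045 m and velocity of joint focus_knob between -0.1 and 0.1 rad/s and height (world z) of red_tube below 0.03 m), for 0.2 s.
2. the red-labelled tube is lifted out of the rack by the gripper (height (world z) of red_tube above 0.055 m and contact force between red_tube and the fingers above 0.3 N and contact force between red_tube and tube_rack below 0.1 N), for 0.1 s.
3. the tube is upright at the focus point (horizontal distance between tube_middle and focus_point below 0.015 m and z of tube_middle in the frame of focus_point between -0.02 and 0.02 m and angle between red_tube's own z axis and vertical below 0.12 rad), for 0.2 s.
At the end, for the whole second after the job is handed in: The knob's pointer is on the red mark (within 0.15 rad); the gripper holds the red-labelled tube still in the air, touching neither rack nor camera, upright within 7 degrees, its middle within 15 mm sideways and 20 mm in height of the focus point; other things where they were (all of step 3 and horizontal distance between knob_pointer and mark_tip below 0.0045 m and linear speed of red_tube below 0.02 m/s and angular speed of red_tube below 0.2 rad/s and contact force between red_tube and the fingers above 0.3 N and contact force between red_tube and inspection_camera below 0.1 N and contact force between red_tube and tube_rack below 0.1 N); the arm keeps its last pose, push and grip.
It fails at once if the red-labelled tube is tipped by more than about 26 degrees (angle between red_tube's own z axis and vertical above 0.45 rad).
It fails at once if the plain tube, the tape roll or the screw lid is moved by more than 20 mm or the plain tube is tipped (distance of any of plain_tube, tape_roll, screw_lid from where it was at the start of the episode above 0.02 m or angle between plain_tube's own z axis and vertical above 0.35 rad).
It also fails if it takes over 56 s, if anything falls off the work surface, if the arm or the gripper's body presses on something with over 40 N, if the wrist force passes 120 N, or if a joint passes its speed limit or range.

### The arm

A 6-joint arm with a two-finger parallel gripper is mounted at the origin on a cart in front of the work surface, level with it; the furniture and walls round the work are solid. World frame = base frame: x ahead of the robot, y to its left, z up, the work surface at z = 0. Lengths are in mm, angles in rad, forces in N, time in s.
With the tool pointing down it reaches from about 300 to 775 mm from the base axis. Payload 14.6 kg.
Tool frame: the origin (TCP) lies midway between the tips of the shut fingers; the grasp point (between the pads) lies 19 mm behind it; z points along the fingers, y is the line along which they close (so a half turn about z gives the same grasp; the last joint's range is limited). The gripper opens to 94 mm and grips with 3 to 60 N. Pads are 16 mm wide; open, the fingers measure 119 mm over their backs; the gripper's body (75 mm by 177 mm) begins 78 mm behind the grasp point.
Start: joints at [-0.067, 0.3, 1.521, -0, 1.321, -0.067], TCP at [549.99, -0.002, 205.446] pointing down, gripper open.
Joint ranges: [-3.03, 3.03], [-0.79, 2.21], [0.23, 2.52], [-1.04, 4.18], [0, 3.07], [-2.55, 2.55]. Speed limits (rad/s): [2.22, 2.22, 2.57, 3.14, 3.14, 3.14].

### API

Orientations are given as [roll, pitch, yaw] about the fixed x, y, z axes, in that order (R = Rz(yaw) Ry(pitch) Rx(roll)).
In Python, from cell import manip gives the robot as it stands.
- The arm moves only by the shell command python3 -m creep 'ROWS' [OPENING] [FORCE]. ROWS is text: rows parted by semicolons, each of 6 numbers parted by spaces: the shift along the tool's x, y, z normalised to -1 to 1, where 1 is 4 cm, then the turn, a rotation vector about the tool's x, y, z normalised to -1 to 1, where 1 is pi rad. In form: dx dy dz ax ay az; .... A call has 1 to 20 rows; each row shifts and turns the commanded pose from where the row before left it, along the tool's axes as they then stand; what a row does not reach is not made up. A row lasts 1/8 s, in which the tool goes at most 62.5 mm and 10.7 degrees, less where a joint would pass 70% of its speed; a pose out of reach is approached as far as the arm can. A call with a number of a shift or a turn outside -1 to 1 is refused whole. A call with a gripper value outside its range is refused whole. OPENING is the closure, from 0 (fully open) to 1 (shut), set as the call begins (- or left out, the last holds). The fingers move at their own pace and stop on an object; FORCE is the grip in N (left out, the last holds). Time passes only in rows, so rows that do not move let the fingers close. It gives the time, the measured TCP pose, the force, the opening and the grip force at its end, in the units of the state.
- manip.read_state(): the state, without advancing time (a new reading comes with each control period).
- manip.camera(name): name is "scene" or "side" or "wrist"; returns a dict with "color" (420x560x3 uint8, red, green, blue), "range_z" (420x560 float32, mm along the optical axis (not along the pixel's ray), 0 where there is no reading), "camera_matrix" (3x3 intrinsics, pixels), "T" (4x4, takes a point from camera to world coordinates). Camera axes: x right, y down, z forward; pixel columns grow to the right and rows downward; lengths in mm; the calibration is good to about 2 mm. A picture is of the moment at which its call begins.
- manip.sign_off(): hands the job in; it is judged then, once.
The state is a dict: "clock": time; "joints": joint angles; "qd": joint speeds; "effort": joint torques, N m; "eef_pos": TCP position; "eef_rot": TCP orientation; "wrist_force": force on the tool from outside, world axes, zero at the start; "moment": the same for the moment, N m; "finger_gap": finger opening in mm; "finger_force": force on a finger pad.
Only numpy, scipy, OpenCV 4.12 (cv2) and the standard library are available. Lean on these libraries where they do the work, as an engineer would, in place of code of your own. Each camera call takes 0.05 s, during which the arm holds its last target. There are 200 camera calls.

## Working session

There is one attempt and no reset: what is moved stays moved. The work goes in short steps, Python scripts to look and compute and a shell command to move; the robot and the scene stay as the last step left them, time stands still between calls to the robot, and variables do not carry over. Pictures are saved under pics/ and viewed, at most 12 in all, crops included, and the job is handed in when it is done.

```bash
mkdir -p pics; ls; cat > h.py <<'E'
import numpy as np, cv2
from cell import manip
def grab(n):
    c=manip.camera(n); return c
def cloud(c):
    K=c["camera_matrix"];z=c["range_z"];v,u=np.mgrid[:z.shape[0],:z.shape[1]]
    p=np.stack([(u-K[0,2])/K[0,0]*z,(v-K[1,2])/K[1,1]*z,z,np.ones_like(z)],-1)
    w=(p@c["T"].T)[...,:3]; w[z==0]=np.nan; return w
def ray(c,u,v,h):
    K=c["camera_matrix"];d=c["T"][:3,:3]@np.array([(u-K[0,2])/K[0,0],(v-K[1,2])/K[1,1],1]);o=c["T"][:3,3]
    return o+d*(h-o[2])/d[2]
E
python3 - <<'E'
from h import *
ims=[]
for n in ["scene","wrist"]:
    c=grab(n); ims.append(c["color"][:,:,::-1]); np.savez(f"{n}0.npz",**c); print(n,c["T"].round(2).tolist(),c["camera_matrix"].tolist())
cv2.imwrite("pics/a.png",ims[0]);cv2.imwrite("pics/b.png",ims[1])
print(manip.read_state())
E
```

```text
pics
scene [[0.77, -0.37, 0.52, -70.12], [-0.64, -0.43, 0.64, -776.22], [-0.01, -0.83, -0.56, 772.19], [0.0, 0.0, 0.0, 1.0]] [[390.60401255430344, 0.0, 279.4999388104047], [0.0, 390.60401255430344, 211.77069946410091], [0.0, 0.0, 1.0]]
wrist [[1.0, 0.0, -0.0, 550.51], [-0.0, -0.96, -0.27, 77.0], [-0.0, 0.27, -0.96, 383.93], [0.0, 0.0, 0.0, 1.0]] [[373.64677456560173, 0.0, 284.3572416995201], [0.0, 373.64677456560173, 209.19346202042365], [0.0, 0.0, 1.0]]
{'clock': 0.1, 'joints': array([-6.65840737e-02,  3.00413591e-01,  1.52148208e+00,  5.45079155e-06,
        1.32067492e+00, -6.66019878e-02]), 'qd': array([ 0.00072607, -0.00276622, -0.00014041, -0.00012201,  0.00202223,
        0.00066345]), 'effort': array([ 1.84928511e-03, -5.32644153e+01, -3.53284299e+01,  7.10431044e-02,
        2.34944851e-02, -7.30603051e-05]), 'eef_pos': array([5.49786261e+02, 2.15111660e-02, 2.04959747e+02]), 'eef_rot': array([-3.14061723e+00, -7.03528405e-05,  1.57081285e+00]), 'wrist_force': array([-1.10661635,  1.02243638, -0.51381565]), 'moment': array([ 0.01209701, -0.01481144,  0.00433667]), 'finger_force': 0.0, 'finger_gap': 93.90591457551108}
```

View pics/a.png

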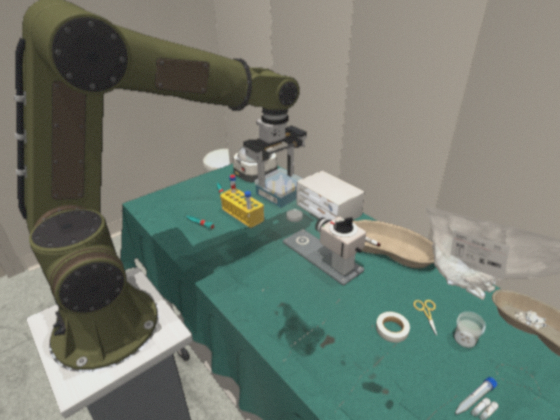

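View pics/b.png

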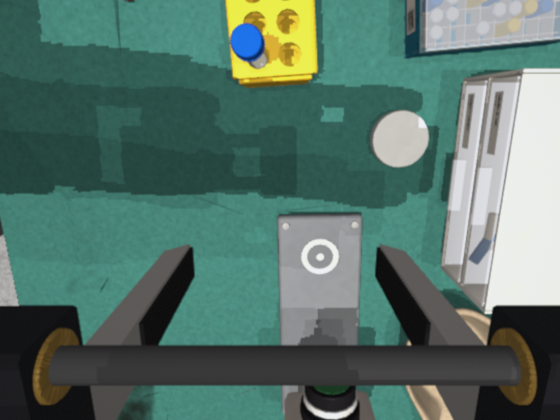

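The wrist view shows the target ring at (320,257), the lens at (330,390), a plain blue cap at (247,42) on the rack's near end, and the lid at (400,138). The scene view shows the rack at (240,207), the camera at (340,240), and the red-marked tube probably at the far end (233,183).

```bash
python3 - <<'E'
from h import *
c=dict(np.load("wrist0.npz")); s=dict(np.load("scene0.npz"))
print("target",ray(c,320,257,12).round(1))
L=[ray(c,u,v,12) for u,v in [(279,216),(361,214),(281,300),(360,300)]]
print(np.round(L,1))
h=cv2.cvtColor(s["color"],cv2.COLOR_RGB2HSV)
m=((h[...,0]>20)&(h[...,0]<32)&(h[...,1]>150)&(h[...,2]>120))
m[:, :200]=0;m[:,270:]=0
w=cloud(s); p=w[m]; p=p[np.isfinite(p[:,0])]; t=p[(p[:,2]>55)&(p[:,2]<72)]
print(len(t),t.min(0),t.max(0),cv2.minAreaRect(t[:,:2].astype(np.float32)))
wc=cloud(c);print("lid",wc[138,400],"cap",wc[42,247],ray(c,247,42,123), wc[60,290])
E
python3 -m creep '-0.75 0 -0.8 0 0 0;-0.75 0 -0.8 0 0 0;-0.75 0 -0.8 0 0 0;-0.75 0 -0.8 0 0 0;0 0 0 0 0 0;0 0 0 0 0 0'
```

```text
target [587.9 -78.7  12. ]
[[ 544.2  -33.    12. ]
 [ 629.2  -30.8   12. ]
 [ 546.1 -129.9   12. ]
 [ 633.5 -129.8   12. ]]
324 [499.31765113  94.07736661  55.0471645 ] [569.87467743 251.53736174  66.98680932] ((534.543212890625, 172.91787719726562), (67.00907135009766, 157.80833435058594), 2.6309974193573)
lid [662.30885718  47.03788155  15.01441562] cap [525.89644511 116.95756095 122.26440217] [525.96564223 116.84523577 123.        ] [555.21454639 119.26881101   3.38949384]
clock: 0.85
eef_pos: [549.8, -119.6, 332.2]
eef_rot: [-3.14, -0.001, 1.571]
wrist_force: [0.3, 0.1, -1.8]
finger_gap: 93.9
finger_force: 0.0
```

```bash
python3 - <<'E'
from h import *
c=grab("wrist"); np.savez("w1.npz",**c); cv2.imwrite("pics/c.png",c["color"][:,:,::-1])
E
```

```text
(no output)
```

View pics/c.png

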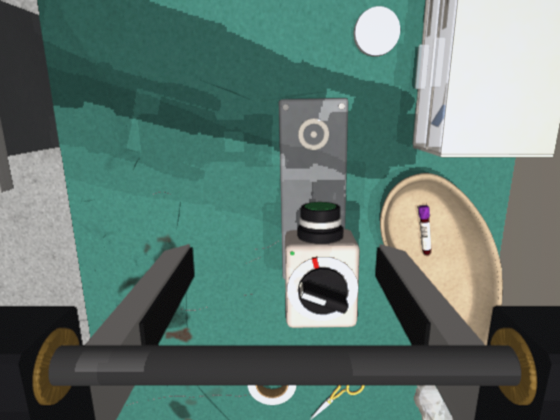

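The view from above shows the knob at about (322,292), the red mark at (316,263) and the pointer's white line at about (313,296). I'll enlarge the knob and compute angles.

```bash
python3 - <<'E'
from h import *
c=dict(np.load("w1.npz")); im=c["color"][235:340,275:375,::-1]
cv2.imwrite("pics/d.png",cv2.resize(im,None,fx=5.6,fy=5.6,interpolation=cv2.INTER_NEAREST))
print("target",ray(c,314,134,12))
w=cloud(c)
p=w.reshape(-1,3)
m=(p[:,2]>143)&(p[:,2]<147.5)&(abs(p[:,0]-588)<70)&(p[:,1]<-180)&(p[:,1]>-330)
print("head",m.sum(),cv2.minAreaRect(p[m][:,:2].astype(np.float32)))
m=(p[:,2]>172)&(p[:,2]<178)&(abs(p[:,0]-588)<40)&(p[:,1]<-180)&(p[:,1]>-330)
print("bar",m.sum(),cv2.minAreaRect(p[m][:,:2].astype(np.float32)),p[m].mean(0))
m=(p[:,2]>9)&(p[:,2]<15)&(abs(p[:,0]-588)<70)&(p[:,1]>-160)&(p[:,1]<0)
print("foot",m.sum(),cv2.minAreaRect(p[m][:,:2].astype(np.float32)))
E
```

```text
target [588.440292   -77.75020088  12.        ]
head 3033 ((590.5137329101562, -232.03244018554688), (76.0212173461914, 96.60607147216797), 1.2062252759933472)
bar 522 ((590.4049072265625, -232.1287841796875), (11.966567993164062, 50.29048156738281), 68.49633026123047) [ 589.93916803 -231.3327128   174.55159427]
foot 6373 ((587.726318359375, -96.98052215576172), (89.69725036621094, 127.28997039794922), 0.9574007987976074)
```

View pics/d.png

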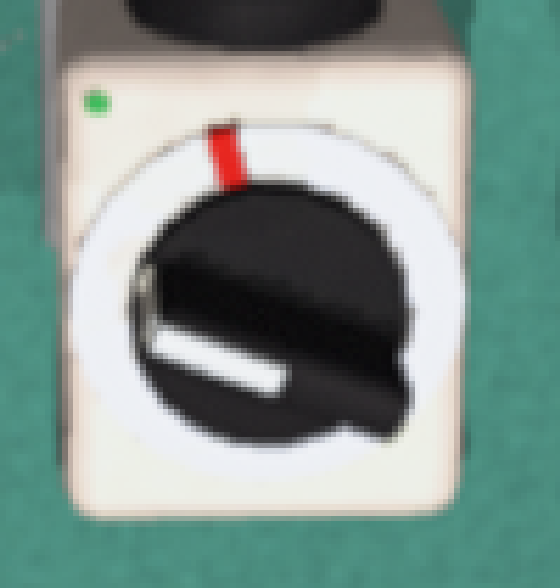

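The enlarged view shows the white line from (150,345) to (285,380), pointing left and slightly up. The red mark runs from (222,130) to (236,188), nearly towards the lens.

```bash
python3 - <<'E'
from h import *
c=dict(np.load("w1.npz"))
f=lambda u,v,z: ray(c,275-.5+u/5.6,235-.5+v/5.6,z)[:2]
for z in (145,148): print("red",z,f(222,130,z),f(236,188,z))
a,b=f(287,380,175),f(151,343,175); print("line",a,b,np.degrees(np.arctan2(*(b-a)[::-1])))
print("bar end",f(392,425,175))
w=cloud(c);col=c["color"].astype(int)
m=(col[...,0]>180)&(col[...,1]<80)&(col[...,2]<80); m[:235]=0;m[275:]=0
print(w[m].mean(0))
ax=np.array([590.4,-232.1]); d=w[m].mean(0)[:2]-ax; print(np.degrees(np.arctan2(d[1],d[0])),np.hypot(*d))
E
```

```text
red 145 [ 581.18009269 -196.59970931] [ 584.08310523 -208.43879469]
red 148 [ 580.93003646 -195.33899126] [ 583.80927449 -207.08111928]
line [ 591.31161607 -232.11144311] [ 566.88926867 -224.79668125] 163.32646311646593
bar end [ 610.47726624 -241.1189105 ]
[ 581.89122288 -200.07903151  150.75723509]
104.88104263696688 33.132185428247396
```

```bash
python3 -m creep '-0.47 0.17 0 0 0 0;-0.47 0.17 0 0 0 0;-0.47 0.17 0 0 0 0;-0.47 0.17 0 0 0 0;-0.47 0.17 0 0 0 0;-0.47 0.17 0 0 0 0;0 0 0 0 0 -0.05;0 0 0 0 0 -0.05;0 0 0 0 0 -0.05;0 0 0 0 0 -0.05;0 0 0 0 0 -0.05;0 0 0 0 0 -0.05;0 0 0 0 0 -0.05;0 0 0 0 0 -0.05;0 0 0.6 0 0 0;0 0 0.6 0 0 0;0 0 0.6 0 0 0;0 0 0.6 0 0 0;0 0 0 0 0 0;0 0 0 0 0 0' 0 15
```

```text
clock: 3.4
eef_pos: [591.1, -233.5, 238.3]
eef_rot: [-3.141, 0.001, 2.827]
wrist_force: [0.5, -0.0, -0.3]
finger_gap: 94.0
finger_force: 0.0
```

```bash
python3 -m creep '0 0 0.5 0 0 0;0 0 0.5 0 0 0;0 0 0.5 0 0 0;0 0 0.3 0 0 0;0 0 0.2 0 0 0;0 0 0 0 0 0;0 0 0 0 0 0'; python3 -m creep '0 0 0 0 0 0;0 0 0 0 0 0;0 0 0 0 0 0;0 0 0 0 0 0;0 0 0 0 0 0;0 0 0 0 0 0' 1 15
```

```text
clock: 4.28
eef_pos: [591.1, -232.9, 158.2]
eef_rot: [-3.142, 0.001, 2.827]
wrist_force: [0.1, 0.4, -0.3]
finger_gap: 93.9
finger_force: 0.0
clock: 5.03
eef_pos: [590.8, -232.8, 157.4]
eef_rot: [3.142, -0.0, 2.827]
wrist_force: [-0.4, 0.2, 0.2]
finger_gap: 37.3
finger_force: 0.0
```

```bash
python3 -m creep '0 0 0 0 0 0;0 0 0 0 0 0;0 0 0 0 0 0;0 0 0 0 0 0;0 0 0 0 0 0;0 0 0 0 0 0'
```

```text
clock: 5.78
eef_pos: [590.8, -232.4, 157.4]
eef_rot: [3.141, -0.0, 2.828]
wrist_force: [-1.2, 5.1, 1.7]
finger_gap: 12.0
finger_force: 14.9
```

```bash
python3 -m creep '0 0 0 0 0 0.046;0 0 0 0 0 0.046;0 0 0 0 0 0.046;0 0 0 0 0 0.046;0 0 0 0 0 0.046;0 0 0 0 0 0.046;0 0 0 0 0 0.046;0 0 0 0 0 0;0 0 0 0 0 0;0 0 0 0 0 0;0 0 0 0 0 0'; python3 - <<'E'
from h import *
c=grab("wrist"); np.savez("w2.npz",**c); cv2.imwrite("pics/e.png",cv2.resize(c["color"][200:400,180:460,::-1],None,fx=2.8,fy=2.8))
E
```

```text
clock: 7.15
eef_pos: [590.4, -232.8, 157.4]
eef_rot: [-3.141, -0.0, 1.817]
wrist_force: [-3.5, 2.8, 2.0]
finger_gap: 11.9
finger_force: 15.0
```

View pics/e.png

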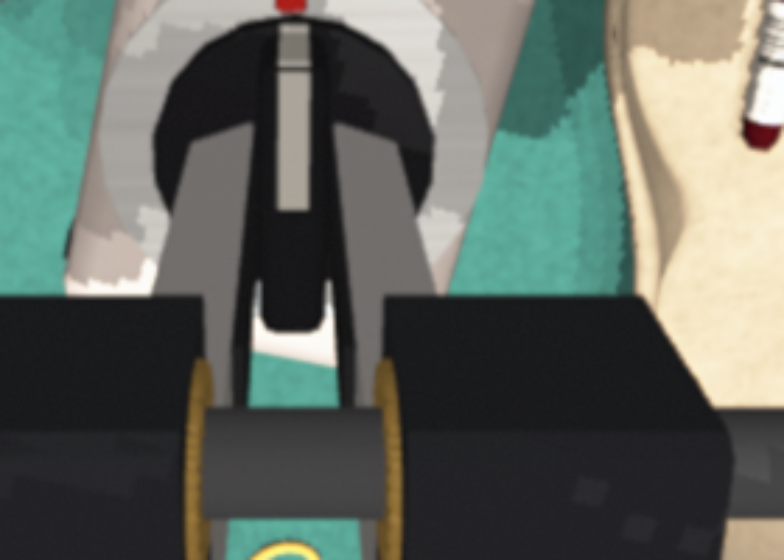

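The pointer line (293) lines up with the red mark (291). Next I release, rise, and go to the rack.

```bash
python3 -m creep '0 0 0 0 0 0;0 0 0 0 0 0;0 0 0 0 0 0;0 0 0 0 0 0;0 0 0 0 0 0;0 0 0 0 0 0;0 0 -0.3 0 0 0;0 0 -0.7 0 0 0;0 0 -0.7 0 0 0;0 0 -0.7 0 0 0;0 0 -0.7 0 0 0;0 0 -0.7 0 0 0;0 0 -0.6 0 0 0;0 0 0 0 0 0.032;0 0 0 0 0 0.032;0 0 0 0 0 0;0 0 0 0 0 0' 0
python3 - <<'E'
from h import *
c=grab("wrist"); np.savez("w3.npz",**c); cv2.imwrite("pics/f.png",c["color"][:,:,::-1])
E
python3 -m creep '0.4 -0.04 0 0 0 0;0.8 -0.08 0 0 0 0;0.8 -0.08 0 0 0 0;0.8 -0.08 0 0 0 0;0.8 -0.08 0 0 0 0;0.8 -0.08 0 0 0 0;0.8 -0.08 0 0 0 0;0.8 -0.08 0 0 0 0;0.8 -0.08 0 0 0 0;0.8 -0.08 0 0 0 0;0.8 -0.08 0 0 0 0;0.8 -0.08 0 0 0 0;0.4 -0.04 0 0 0 0;0 0 0 0 0 0;0 0 0 0 0 0;0 0 0 0 0 0'
python3 - <<'E'
from h import *
c=grab("wrist"); np.savez("w4.npz",**c); a=dict(np.load("w3.npz"))["color"][220:360,230:420,::-1]
cv2.imwrite("pics/g.png",np.hstack([c["color"][:,:,::-1],cv2.resize(a,(240,420))]))
E
```

```text
clock: 9.32
eef_pos: [590.8, -232.8, 333.9]
eef_rot: [3.141, 0.0, 1.617]
wrist_force: [-0.5, 0.2, 0.5]
finger_gap: 93.8
finger_force: 0.0
clock: 11.38
eef_pos: [535.7, 148.3, 333.4]
eef_rot: [-3.142, 0.0, 1.614]
wrist_force: [-0.1, -0.3, -0.4]
finger_gap: 94.2
finger_force: 0.0
```

View pics/g.png

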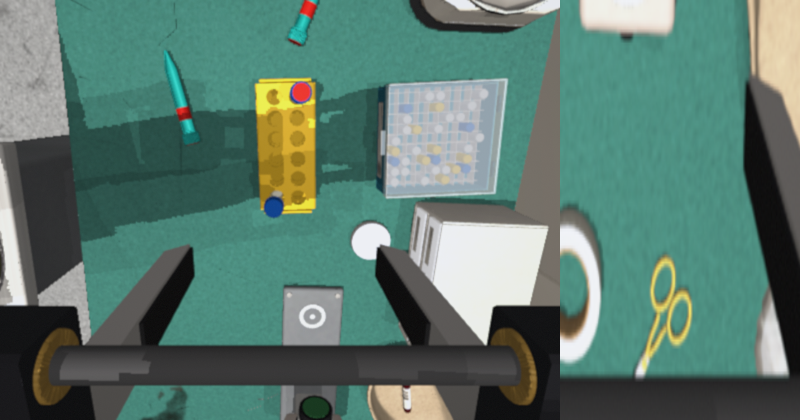

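The rack's far end holds the red-disc cap at (301,93). The plain tube is at (274,207) and the turquoise look-alikes lie loose on the left and at the top.

```bash
python3 - <<'E'
from h import *
c=dict(np.load("w4.npz"));col=c["color"].astype(int);w=cloud(c)
m=(col[...,0]>150)&(col[...,1]<90)&(col[...,2]<110); m[:75]=0;m[110:]=0;m[:,:280]=0;m[:,320:]=0
v,u=np.nonzero(m);print(m.sum(),u.mean(),v.mean(),ray(c,u.mean(),v.mean(),123),np.nanmean(w[m],0))
p=w.reshape(-1,3)
k=(p[:,2]>110)&(p[:,2]<126)&(abs(p[:,0]-545)<30)&(abs(p[:,1]-235)<30)
print("cap",k.sum(),cv2.minEnclosingCircle(p[k][:,:2].astype(np.float32)))
k=(p[:,2]>61)&(p[:,2]<67)&(abs(p[:,0]-535)<60)&(abs(p[:,1]-173)<100)
print("rack",cv2.minAreaRect(p[k][:,:2].astype(np.float32)))
for n,(x,y) in dict(tape=(0,0)).items(): pass
c=dict(np.load("w3.npz")); cv2.imwrite("pics/i.png",cv2.resize(c["color"][90:230,240:400,::-1],None,fx=4,fy=4,interpolation=cv2.INTER_CUBIC))
k=(p[:,2]>20)&(abs(p[:,0]-535)<140)&(p[:,1]>180)
q=p[k&(abs(p[:,0]-545)>45)];print("near tall",q[:,2].max() if len(q) else 0, q.min(0),q.max(0))
E
```

```text
238 300.98319327731093 91.56302521008404 [548.63493135 239.79575374 123.        ] [548.63459976 239.78314638 123.03397161]
cap 396 ((548.3399047851562, 238.9473114013672), 11.03267765045166)
rack ((537.0709228515625, 175.76498413085938), (68.83773803710938, 160.2384490966797), 3.8944921493530273)
near tall 453.85891987243804 [401.35291378 180.0071648   20.01473951] [674.98759053 256.84914039 453.85891987]
```

View pics/i.png

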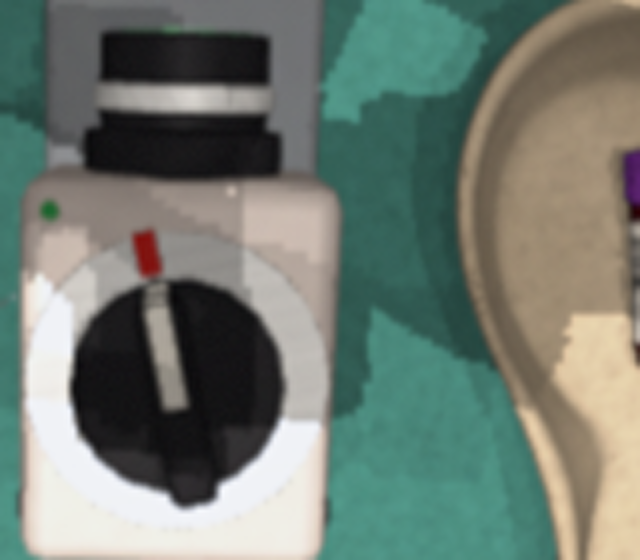

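The knob is on the mark. The red tube's cap axis is at (548.5, 239.3), top at 123.

```bash
python3 -m creep '0.565 0.104 0 0 0 0;0.565 0.104 0 0 0 0;0.565 0.104 0 0 0 0;0.565 0.104 0 0 0 0;0 0 0.6 0 0 0;0 0 0.6 0 0 0;0 0 0.6 0 0 0;0 0 0.6 0 0 0;0 0 0.6 0 0 0;0 0 0.6 0 0 0;0 0 0.6 0 0 0;0 0 0.3 0 0 0;0 0 0 0 0 0;0 0 0 0 0 0;0 0 0 0 0 0' 0
```

```text
clock: 13.3
eef_pos: [548.5, 240.4, 154.3]
eef_rot: [3.14, -0.0, 1.615]
wrist_force: [-1.4, -0.4, -0.0]
finger_gap: 93.8
finger_force: 0.0
```

```bash
python3 - <<'E'
from h import *
c=grab("wrist");w=cloud(c);p=w.reshape(-1,3)
k=(p[:,2]>118)&(p[:,2]<127)&(abs(p[:,0]-548)<25)&(abs(p[:,1]-239)<25)
print("cap",k.sum(),cv2.minEnclosingCircle(p[k][:,:2].astype(np.float32)) if k.sum() else 0)
cv2.imwrite("pics/j.png",c["color"][:,:,::-1])
E
```

```text
cap 966 ((549.1800537109375, 239.5646209716797), 11.14262866973877)
```

View pics/j.png

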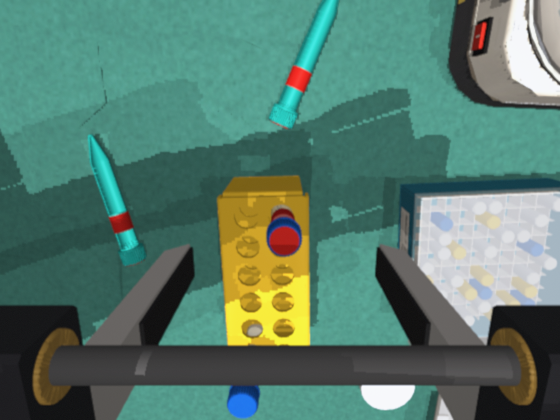

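The red cap at (284,235) is centred between the open fingers, with the transparent box clear to the right. I go down and grip.

```bash
python3 -m creep '-0.02 0.02 0.4 0 0 0;0 0 0.5 0 0 0;0 0 0.5 0 0 0;0 0 0.4 0 0 0;0 0 0.26 0 0 0;0 0 0 0 0 0;0 0 0 0 0 0'; python3 -m creep '0 0 0 0 0 0;0 0 0 0 0 0;0 0 0 0 0 0;0 0 0 0 0 0;0 0 0 0 0 0;0 0 0 0 0 0;0 0 0 0 0 0;0 0 0 0 0 0;0 0 0 0 0 0;0 0 0 0 0 0;0 0 0 0 0 0;0 0 0 0 0 0' 1 12
```

```text
clock: 14.22
eef_pos: [549.3, 239.6, 71.7]
eef_rot: [3.141, -0.0, 1.615]
wrist_force: [-0.9, 0.4, 0.8]
finger_gap: 93.8
finger_force: 0.0
clock: 15.72
eef_pos: [549.0, 239.4, 71.0]
eef_rot: [-3.142, 0.0, 1.615]
wrist_force: [-0.4, -0.5, 0.1]
finger_gap: 21.2
finger_force: 12.0
```

The gap of 21.2 mm is wider than the 16 mm body, so I look.

```bash
python3 - <<'E'
from h import *
a=grab("wrist")["color"][:,:,::-1]; c=grab("side"); np.savez("s1.npz",**c);b=c["color"][:,:,::-1]
w=cloud(c);m=(abs(w[...,0]-549)<30)&(abs(w[...,1]-239)<30)&(w[...,2]>60)&(w[...,2]<130)
v,u=np.nonzero(m);print(len(u));uc,vc=int(np.median(u)),int(np.median(v));print(uc,vc)
b=b[max(vc-50,0):vc+50,max(uc-66,0):uc+66]
cv2.imwrite("pics/k.png",np.vstack([cv2.resize(a[180:400,130:430],(400,293)),cv2.resize(b,(400,303),interpolation=cv2.INTER_CUBIC)]))
E
```

```text
642
253 284
```

View pics/k.png

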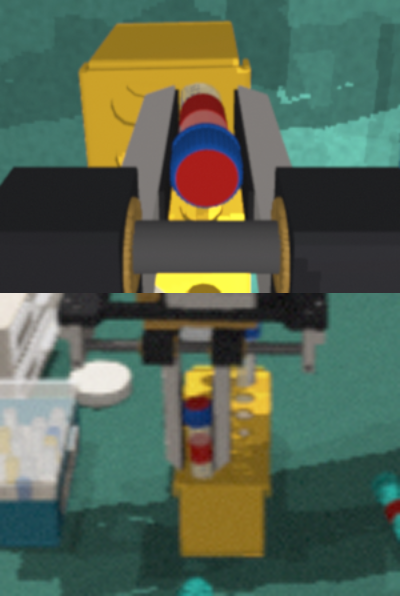

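The flat fingers touch the 22 mm cap rather than the body. I'll regrip with the pads centred on the cap.

```bash
python3 -m creep '0 0 0 0 0 0;0 0 0 0 0 0;0 0 0 0 0 0;0 0 0 0 0 0;0 0 -0.3 0 0 0;0 0 -0.35 0 0 0;0 0 0 0 0 0;0 0 0 0 0 0' 0.55; python3 -m creep '0 0 0 0 0 0;0 0 0 0 0 0;0 0 0 0 0 0;0 0 0 0 0 0;0 0 0 0 0 0;0 0 0 0 0 0;0 0 0 0 0 0;0 0 0 0 0 0' 1 20
```

```text
clock: 16.82
eef_pos: [548.9, 239.4, 97.0]
eef_rot: [3.142, -0.0, 1.615]
wrist_force: [0.8, -0.7, -0.5]
finger_gap: 42.3
finger_force: 0.0
clock: 17.82
eef_pos: [549.0, 239.4, 97.0]
eef_rot: [-3.142, 0.0, 1.615]
wrist_force: [-1.6, -0.2, -0.9]
finger_gap: 21.0
finger_force: 20.0
```

```bash
python3 -m creep '0 0 -0.2 0 0 0;0 0 -0.4 0 0 0;0 0 -0.4 0 0 0;0 0 -0.4 0 0 0;0 0 -0.4 0 0 0;0 0 -0.4 0 0 0;0 0 -0.4 0 0 0;0 0 -0.4 0 0 0;0 0 -0.3 0 0 0;0 0 0 0 0 0;0 0 0 0 0 0'; python3 - <<'E'
from h import *
c=grab("side"); np.savez("s2.npz",**c);b=c["color"][:,:,::-1]
cv2.imwrite("pics/l.png",b)
E
```

```text
clock: 19.2
eef_pos: [548.8, 239.3, 228.4]
eef_rot: [-3.141, 0.0, 1.615]
wrist_force: [-0.2, -0.6, -1.1]
finger_gap: 20.4
finger_force: 20.0
```

View pics/l.png

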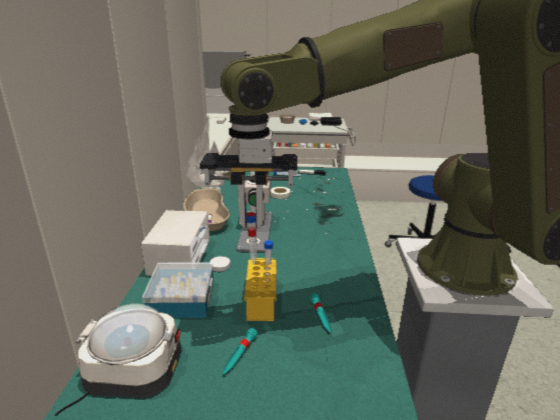

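The tube is lifted, hanging at about (251,235), and looks upright. I measure its lean and the offset from the TCP.

```bash
cat >> h.py <<'E'
def tube(c,x,y,z0,z1):
    w=cloud(c).reshape(-1,3); m=(np.hypot(w[:,0]-x,w[:,1]-y)<25)&(w[:,2]>z0)&(w[:,2]<z1); q=w[m]
    col=c["color"].reshape(-1,3)[m].astype(int); o=c["T"][:3,3]; out=[]
    for z in np.arange(z0,z1,10):
        k=q[(q[:,2]>=z)&(q[:,2]<z+10)]
        if len(k)>8: out.append([*np.median(k,0),len(k)])
    return np.round(out,1)
E
python3 - <<'E'
from h import *
print(tube(dict(np.load("s2.npz")),549,239,130,260))
E
python3 -m creep '-0.3 0.023 0 0 0 0;-0.6 0.046 0 0 0 0;-0.6 0.046 0 0 0 0;-0.6 0.046 0 0 0 0;-0.6 0.046 0 0 0 0;-0.6 0.046 0 0 0 0;-0.6 0.046 0 0 0 0;-0.6 0.046 0 0 0 0;-0.6 0.046 0 0 0 0;-0.6 0.046 0 0 0 0;-0.6 0.046 0 0 0 0;-0.6 0.046 0 0 0 0;-0.6 0.046 0 0 0 0;-0.5 0.046 0 0 0 0;-0.3 0.03 0 0 0 0;-0.2 0.02 0 0 0 0;0 0 0 0 0 0;0 0 0 0 0 0;0 0 0 0 0 0'
python3 - <<'E'
from h import *
for n in ("side","scene"):
    c=grab(n); np.savez(n+"3.npz",**c); print(tube(c,588,-78,130,260))
E
```

```text
[[544.2 241.3 145.3  14. ]
 [543.6 243.7 155.3  19. ]
 [543.3 244.2 164.5  34. ]
 [545.1 245.3 175.1  27. ]
 [544.8 245.9 185.5  34. ]
 [546.5 245.6 195.4  33. ]
 [544.8 245.5 204.5  33. ]
 [546.1 246.  214.8  38. ]
 [546.  246.6 225.   41. ]
 [547.6 247.6 235.6  75. ]
 [547.4 249.  244.9  97. ]
 [548.7 247.7 254.8 119. ]]
clock: 21.62
eef_pos: [590.8, -98.6, 229.1]
eef_rot: [3.142, 0.0, 1.615]
wrist_force: [-0.7, -0.6, 0.4]
finger_gap: 20.7
finger_force: 20.0
[[586.6 -96.9 145.3   9. ]
 [586.1 -94.  156.3  13. ]
 [585.9 -92.2 166.3  16. ]
 [586.9 -94.8 175.1  20. ]
 [585.5 -93.3 185.   17. ]
 [587.8 -91.8 195.3  21. ]
 [584.9 -92.7 205.2  20. ]
 [587.3 -92.4 214.8  21. ]
 [589.8 -92.  226.3  23. ]
 [584.6 -90.2 235.9  41. ]
 [589.1 -89.9 245.1  55. ]
 [587.  -88.9 255.9  54. ]]
[[584.2 -98.6 166.6   9. ]
 [591.7 -93.6 256.1  15. ]]
```

I over-travelled 20 mm in y because I summed the rows wrong. I correct that and then lower.

```bash
python3 -m creep '0.2 0.01 0 0 0 0;0.3 0.01 0 0 0 0;0 0 0.2 0 0 0;0 0 0.3 0 0 0;0 0 0.3 0 0 0;0 0 0.3 0 0 0;0 0 0.3 0 0 0;0 0 0.3 0 0 0;0 0 0.2 0 0 0;0 0 0 0 0 0;0 0 0 0 0 0;0 0 0 0 0 0;0 0 0 0 0 0'
python3 - <<'E'
from h import *
ims=[]
for n in ("side","scene"):
    c=grab(n); np.savez(n+"4.npz",**c); print(tube(c,590,-78,50,190)); print(c["T"][:3,3])
    K=c["camera_matrix"]; 
    def proj(P):
        q=np.linalg.inv(c["T"])@np.append(P,1); return (K@(q[:3]/q[2]))[:2]
    im=c["color"][:,:,::-1].copy()
    # red label/blue cap centroids vs. expected axis
    h=cv2.cvtColor(im,cv2.COLOR_BGR2HSV); a=proj([588.2,-78.2,140]); u,v=a.astype(int)
    print(n,"expected label px",a.round(1),"axis px z115",proj([588.2,-78.2,115]).round(1))
    m=np.zeros(h.shape[:2],bool); m[v-25:v+25,u-18:u+18]=1
    m&=((h[...,0]<8)|(h[...,0]>172))&(h[...,1]>120)&(h[...,2]>60)
    vv,uu=np.nonzero(m); print("red px",len(uu),uu.mean() if len(uu) else 0,vv.mean() if len(uu) else 0, np.unique(vv,return_counts=True) if len(uu) else 0)
    ims.append(cv2.resize(im[v-40:v+60,u-50:u+50],(400,400),interpolation=cv2.INTER_CUBIC))
cv2.imwrite("pics/m.png",np.hstack(ims))
E
```

```text
clock: 23.35
eef_pos: [590.8, -79.1, 153.3]
eef_rot: [3.141, 0.0, 1.615]
wrist_force: [0.0, -0.6, 0.0]
finger_gap: 21.0
finger_force: 20.0
[[585.5 -75.4  76.6  10. ]
 [586.  -75.   85.1  14. ]
 [587.4 -73.5  93.9  18. ]
 [585.9 -73.9 104.6  18. ]
 [586.8 -73.  115.5  17. ]
 [586.6 -73.6 125.7  16. ]
 [589.  -72.4 135.1  19. ]
 [586.8 -72.3 146.1  21. ]
 [589.3 -71.4 156.5  26. ]
 [586.1 -70.1 165.3  49. ]
 [588.4 -69.6 176.   63. ]
 [592.2 -71.4 183.6  46. ]]
[453.60289056 946.23114289 597.70764445]
side expected label px [251.7 201.4] axis px z115 [251.9 209.4]
red px 30 250.83333333333334 199.5 (array([188, 199, 200, 201, 202, 203, 204]), array([5, 1, 5, 5, 5, 5, 4]))
[[585.6 -83.9  84.7  16. ]
 [584.5 -84.2  96.7  16. ]
 [585.1 -85.3 104.8  15. ]
 [585.5 -85.8 113.9  13. ]
 [585.9 -84.8 123.8  16. ]
 [585.4 -84.4 135.2  14. ]
 [585.7 -84.5 145.4  15. ]
 [591.5 -86.1 155.5  16. ]
 [585.6 -85.9 165.3  36. ]
 [586.1 -86.4 174.6  48. ]
 [588.  -85.  184.7  48. ]]
[ -70.12267298 -776.22016096  772.19146639]
scene expected label px [303.1 206.2] axis px z115 [302.9 213.3]
red px 0 0 0 0
```

View pics/m.png

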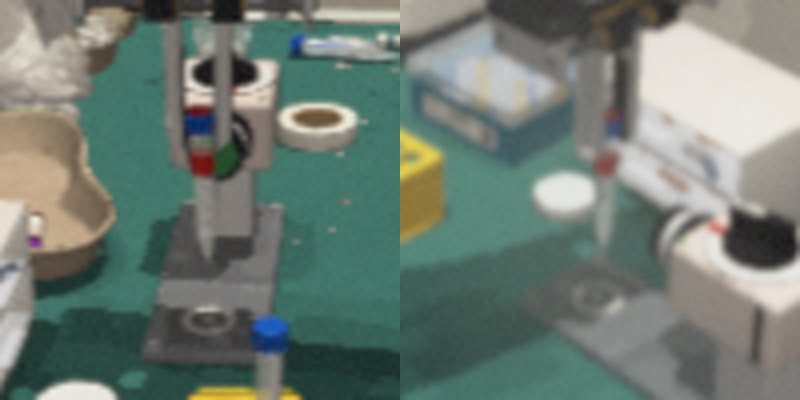

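The side view shows the tube upright, with its label centre at row 201.5 against 201.4 expected. Its axis is at about (588, -79) at the focus height, clear of the lens, so I hand in.

```bash
python3 - <<'E'
from cell import manip
print(manip.sign_off())
E
```

```text
the job is handed in; nothing more can be done
None
```

I turned the knob onto the red mark and handed the job in with the red-labelled tube held upright at the focus point, about 1 mm off sideways and level with the lens by my last camera check; the sign-off returned no verdict.

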